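# Load the balance and shut its roof door

## Robot

A 6-joint arm with a two-finger parallel gripper is mounted at the origin on the work surface. World frame = base frame: x ahead of the robot, y to its left, z up, the work surface at z = 0. Lengths are in m, angles in rad, forces in N, time in s.
With the tool pointing down it reaches from about 0.25 to 0.8 m from the base axis. Payload 8.5 kg.
Tool frame: the origin (TCP) lies midway between the tips of the shut fingers; the grasp point (between the pads) lies 19 mm behind it (pinch_z is the distance from the TCP to the grasp point, in m); z points along the fingers, y is the line along which they close (so a half turn about z gives the same grasp; the last joint's range is limited). The gripper opens to 85 mm and grips with 20 to 120 N. Pads are 22 mm wide; open, the fingers measure 114 mm over their backs; the gripper's body (76 mm by 85 mm) begins 54 mm behind the grasp point. The pads swing forward as they close: fully open they stand 13 mm farther back than shut.
Start: joints at [1.131, 0.238, -0.013, 1.319, 0, 1.571], TCP at [0.224, 0.475, 0.231] pointing down, gripper open.
Joint ranges: [-2.66, 2.66], [-1.03, 1.9], [-1.14, 1.46], [-1.82, 2.27], [-1.45, 1.34], [-3.14, 3.14]. Speed limits (rad/s): [2.22, 2.22, 2.79, 3.14, 3.14, 3.14].

## Interface

Orientations are given as a unit quaternion [w, x, y, z].
In Python, from bench import * gives the robot as it stands.
- The arm moves only by the tool jog_arm, never from a script. Its argument "series" is a list of rows, each an object with "linear": the shift along the tool's x, y, z in mm, a list of three; "rotation": the turn, a rotation vector about the tool's x, y, z in degrees, a list of three. In form: [{"linear": [x, y, z], "rotation": [ax, ay, az]}, ...]. A call has 1 to 20 rows; each row is the pose to reach, as a shift and turn from the pose commanded when the call began, along the tool's axes at that moment; what a row does not reach only later rows make up. A row lasts 1/12 s, in which the tool goes at most 41.7 mm and 7.16 degrees, less where a joint would pass 70% of its speed; a pose out of reach is approached as far as the arm can. A call with a gripper value outside its range is refused whole. "hand" is the finger opening in mm, from 0 to 85.4, set as the call begins (left out, the last holds). The fingers move at their own pace and stop on an object; "squeeze" is the grip in N (left out, the last holds). Time passes only in rows, so rows that repeat a pose let the fingers close. It gives the time, the measured TCP pose, the force, the opening and the grip force at its end, in the units of the state.
- sense(): the state, without advancing time (a new reading comes with each control period).
- read_camera(name): name is "scene" or "top" or "wrist"; returns a dict with "pixels" (400x640x3 uint8, blue, green, red), "depth" (400x640 float32, m along the optical axis (not along the pixel's ray), 0 where there is no reading), "K" (3x3 intrinsics, pixels), "position" and "orientation" of the camera in the world; the wrist camera has in their place "tool_from_camera" (4x4, takes a point from camera to tool coordinates, whose origin is the TCP and whose axes are the flange's). Camera axes: x right, y up, looking along -z (the intrinsics and any distortion apply to the point x, -y, -z); pixel columns grow to the right and rows downward; lengths in m; the calibration is good to about 2 mm. A picture is of the moment at which its call begins: read the wrist's pose just before it.
- hand_in(): hands the job in; it is judged then, once.
Trained networks look in a picture, given as the dict that the camera call returned (one of the last four; its "shot" number tells which), for a name from the list of things; names that differ only in an ending like _2 or _b are one class to them, and where a whole thing is asked for, a point or a joint stands for the part that bears it (a point fixed in the world has none). Each returns a list of dicts, best first, with "p" (0 to 1); they miss things now and then, are a little off and sometimes report something else, mostly with a low value. They report only what shows in the picture. A call takes as long as a camera call.
- spot_in(thing, picture): "at" ([x, y, z] in m, in the coordinates of the camera as it stood for that picture, good to about 4 mm: the middle of the surface that is visible of it).
- outline_of(thing, picture): "region" (400x640 bool, what is visible of it).
The state is a dict: "time_s": time; "joints": joint angles; "qvel": joint speeds; "joint_efforts": joint torques, N m; "ee_pos": TCP position; "tcp_rot": TCP orientation; "force": force on the tool from outside, world axes, zero at the start; "ft_torque": the same for the moment, N m; "width": opening from 0.0 (shut) to 1.0 (fully open); "gripper_force": force on a finger pad.
Only numpy, scipy, OpenCV 4.12 (cv2) and the standard library are available. Lean on these libraries where they do the work, as an engineer would, in place of code of your own. Each camera call takes 0.05 s, during which the arm holds its last target. There are 200 camera calls.

## Task

Stand the amber sample bottle with the red stopper upright in the middle of the balance's weighing pan, setting it down gently and letting go of it. Then push the balance's sliding roof door along its track until it is fully home, pressed into the rubber seal of the end frame and held there by its catch, without ramming the frame, and take the hand away. Leave the other two sample bottles where they stand.

Things in the scene. Friction and masses are not known exactly. Their poses are not given: they have to be found in the camera images.
- red_sample_mid (a point): The sample bottle to weigh: amber glass cylinder 40 mm in diameter with a red stopper (36 mm in diameter, the top 18 mm), 70 mm tall in all, about 0.11 kg, standing upright on the bench. The point is its centre, 35 mm above its underside; z is up.
- blue_sample_mid (a point): A bystander of the same shape and size with a blue stopper; point at its centre, 35 mm up. The three bottles may stand in any of their places.
- green_sample_mid (a point): A bystander of the same shape and size with a green stopper; point at its centre, 35 mm up.
- balance: White balance fixed to the bench, 200 (its x) by 390 (its y) by 158 mm to the top of its two aluminium rails; origin at the centre of its underside, z up. Its -y half is the weighing chamber with clear walls, 180 mm wide between the rails and open above while the door is open; its +y half is solid, 149 mm high. The roof door slides between the rails along the balance's y; -y closes it.
- pan_top (a point): Centre of the top of the round steel weighing pan, 90 mm across, 75 mm above the bench, in the chamber at y = -85 mm of the balance; axes are the balance's. The door's underside passes 75 mm above it. With the door as it starts, the opening over the pan is clear for at least 40 mm to its -y side and 55 mm to its +y side.
- pan (a joint): Sag of the pan on its spring, m: about 0 when empty, grows downward, 3 N per mm. Above 5 mm it is overloaded.
- handle (a point): Centre of the black upright fin, the handle on the middle of the roof door: 50 (x) by 12 (y) by 35 mm tall, its foot at the door's top face 156 mm above the bench; axes are the balance's. Push its +y face towards -y. The door is a clear plate 176 by 165 by 6 mm with a blue strip along its leading (-y) edge, 82.5 mm from the fin's middle; it runs with 2.5 N of friction.
- seal (a joint): How far the door squeezes the end frame's rubber seal, m: 0 = untouched, 0.003 = fully (5 N), then it is hard. Readings are noisy: average them. A push of 12 to 15 N on the handle squeezes it fully; when let go, catch and friction keep it squeezed by 2 to 3 mm. Home is above 1.5 mm. More than 18 N between door and end frame is ramming.
- end_wall (a point): Middle of the top edge of the chamber's -y end wall, 145 mm above the bench. The aluminium end frame bar with the rubber seal stands over it, facing +y. The bar is adjustable and its place is not reported: the door's edge meets the seal somewhere between 14 and 43 mm to the +y side of this point (handle centre 97 to 125 mm from it).
- catch (a joint): Lift of the spring ball catch, m (0 = down), under a blue bracket of the end frame that reaches 24 mm over the door, up to 176 mm above the bench. About 6 mm before the door meets the seal the push rises to 6 to 9 N, drops as the ball (lifted 1.5 mm) snaps over a steel ridge on the door, then rises again against the seal.

How it is judged:
By the outcome, as a careful person would: the job done as asked, in the order asked, and still so for the second after the job is handed in, with the robot touching nothing.
It also fails if it takes over 67 s, if anything falls off the work surface, if the arm or the gripper's body presses on something with over 40 N, if the wrist force passes 120 N, or if a joint passes its speed limit or range.

## Working session

There is one attempt and no reset: what is moved stays moved. The work goes in short steps, Python scripts to look and compute and a tool call to move; the robot and the scene stay as the last step left them, time stands still between calls to the robot, and variables do not carry over. Pictures are saved under pics/ and viewed, at most 10 in all, crops included, and the job is handed in when it is done.

Besides the shell and the picture viewer there is one more tool, called after "Request:" as name([rows], argument=value, ...), one row to a line, values as JSON. jog_arm: Moves the arm, as the interface text tells. Its arguments: {"type":"object","properties":{"series":{"type":"array"},"hand":{"type":"number"},"squeeze":{"type":"number"}},"required":["series"]}

```bash
mkdir -p pics
cat > h.py <<'E'
from bench import *
import numpy as np, cv2
from scipy.spatial.transform import Rotation as R
def rot(q): return R.from_quat([q[1],q[2],q[3],q[0]]).as_matrix()
def cam(name):
    s=sense(); p=read_camera(name)
    if name=="wrist":
        T=np.eye(4);T[:3,:3]=rot(s["tcp_rot"]);T[:3,3]=s["ee_pos"];T=T@np.array(p["tool_from_camera"])
    else:
        T=np.eye(4);T[:3,:3]=rot(p["orientation"]);T[:3,3]=p["position"]
    return p,T
def w(T,a): return T[:3,:3]@np.array(a)+T[:3,3]
def cloud(p,T,mask=None):
    d=p["depth"];K=np.array(p["K"]);m=d>0
    if mask is not None: m&=mask
    v,u=np.nonzero(m);z=d[v,u]
    c=np.stack([(u-K[0,2])/K[0,0]*z,-(v-K[1,2])/K[1,1]*z,-z],1)
    return c@T[:3,:3].T+T[:3,3]
def st():
    s=sense();print(round(s["time_s"],2),np.round(s["ee_pos"],4),np.round(s["tcp_rot"],4),np.round(s["force"],1),round(s["width"],3),s["gripper_force"])
E
cat > a.py <<'E'
from h import *
np.set_printoptions(precision=4,suppress=True)
st();print(rot(sense()["tcp_rot"]))
for c in ("top","scene"):
    p,T=cam(c);cv2.imwrite(f"pics/{c}0.png",p["pixels"]);print(c,T[:3,3],list(p.keys()))
    for n in ("red_sample_mid","blue_sample_mid","green_sample_mid","balance","pan","pan_top","handle","end_wall"):
        try:
            for r in spot_in(n,p)[:2]: print(n,round(r["p"],2),w(T,r["at"]))
        except Exception as e: print(n,e)
E
python3 a.py
```

```text
0.0 [0.2234 0.4747 0.2307] [-0.0002  0.2182  0.9759 -0.0007] [ 0.2 -0.8 -0.7] 0.999 0.0
[[-0.9048  0.4258 -0.0006]
 [ 0.4258  0.9048 -0.0013]
 [ 0.     -0.0014 -1.    ]]
top [0.5101 0.0697 0.9525] ['pixels', 'depth', 'K', 'position', 'orientation', 'shot']
red_sample_mid 0.86 [0.5219 0.3359 0.072 ]
blue_sample_mid 0.83 [0.6096 0.2798 0.066 ]
blue_sample_mid 0.26 [0.5597 0.0091 0.1522]
green_sample_mid 0.62 [0.4241 0.2861 0.0688]
balance 0.89 [ 0.5815 -0.0578  0.1546]
pan 0.97 [ 0.6076 -0.1323  0.0743]
pan_top 0.84 [ 0.6054 -0.1369  0.0724]
pan_top 0.64 [ 0.5856 -0.0572  0.1578]
handle 0.61 [0.5608 0.0092 0.1521]
handle 0.44 [0.5186 0.3369 0.0751]
end_wall 0.75 [ 0.5881 -0.0552  0.1539]
scene [1.0267 0.3033 0.8804] ['pixels', 'depth', 'K', 'position', 'orientation', 'shot']
red_sample_mid 0.9 [0.5308 0.346  0.057 ]
blue_sample_mid 0.9 [0.6181 0.2843 0.0543]
green_sample_mid 0.64 [0.4318 0.2936 0.051 ]
balance 0.82 [ 0.6127 -0.0401  0.1474]
pan 0.96 [ 0.6025 -0.1335  0.0769]
pan 0.75 [0.6212 0.2808 0.0561]
pan_top 0.61 [ 0.6062 -0.1346  0.071 ]
pan_top 0.51 [0.4316 0.2987 0.0489]
handle 0.74 [0.5712 0.0196 0.1564]
end_wall 0.93 [ 0.6127 -0.0385  0.1503]
```

View pics/top0.png

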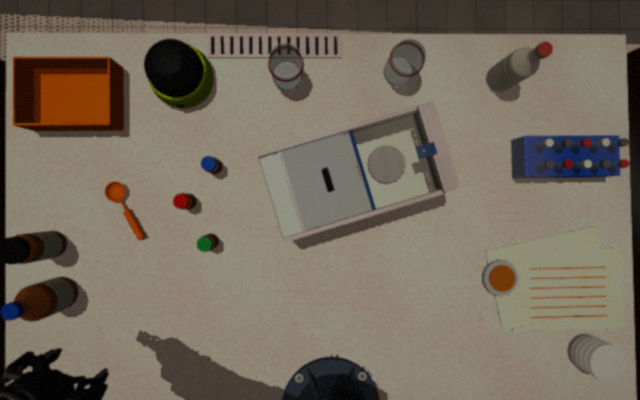

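View pics/scene0.png

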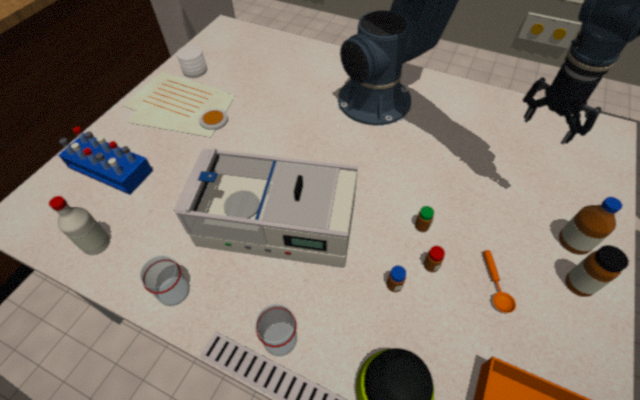

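The top view shows the balance in the middle, yawed about 15°, with its chamber and pan at (385,163), the fin at (327,180) and the bracket at (428,150). The red bottle (182,201) stands between blue (210,163) and green (206,242). The scene view shows the same layout.

```bash
cat > b.py <<'E'
from h import *
np.set_printoptions(precision=4,suppress=True)
for c in ("top","scene"):
    p,T=cam(c)
    for n in ("red_sample_mid","pan","handle","balance"):
        r=outline_of(n,p)
        if not r: print(n,"none");continue
        q=cloud(p,T,r[0]["region"])
        print(c,n,r[0]["p"],len(q),"med",np.median(q,0),"lo",np.percentile(q,3,0),"hi",np.percentile(q,97,0))
        if n=="red_sample_mid": t=q[q[:,2]>np.percentile(q[:,2],97)-.006]; print(" top",t.mean(0))
        if n=="handle":
            t=q[q[:,2]>.17]
            if len(t)>4: print(" top",len(t),t.mean(0)); (print(cv2.minAreaRect((t[:,:2]*1000).astype(np.float32))))
        if n=="balance":
            t=q[(q[:,2]>.135)&(q[:,2]<.17)];print(cv2.minAreaRect((t[:,:2]*1000).astype(np.float32)))
    q=cloud(p,T); b=q[(q[:,0]>.4)&(q[:,0]<.8)&(q[:,1]>-.3)&(q[:,1]<.18)&(q[:,2]>.135)&(q[:,2]<.165)]
    im=np.zeros((400,500),np.uint8);im[((b[:,0]-.4)*1000).astype(int),((b[:,1]+.3)*1000).astype(int)]=255
    im=cv2.morphologyEx(cv2.dilate(im,np.ones((5,5))),cv2.MORPH_OPEN,np.ones((5,5)));cs=max(cv2.findContours(im,0,2)[0],key=cv2.contourArea)
    (y,x),wh,a=cv2.minAreaRect(cs);print("rect",x/1000+.4,y/1000-.3,wh,a)
E
python3 b.py
```

```text
top red_sample_mid 0.59 326 med [0.5236 0.3407 0.0669] lo [0.505  0.3295 0.0012] hi [0.5414 0.3624 0.0714]
 top [0.5229 0.3478 0.0688]
top pan 0.89 1128 med [ 0.6033 -0.1352  0.0741] lo [ 0.5651 -0.1746  0.071 ] hi [ 0.6432 -0.0962  0.0771]
top handle 0.77 6377 med [0.5613 0.013  0.1551] lo [ 0.4758 -0.0711  0.1522] hi [0.6473 0.095  0.1588]
 top 160 [0.5612 0.0128 0.1889]
((561.5556640625, 12.320514678955078), (49.905860900878906, 12.15579605102539), 16.961132049560547)
top balance 0.96 17323 med [ 0.5837 -0.0563  0.154 ] lo [ 0.4643 -0.2423  0.0621] hi [0.7048 0.1274 0.1692]
((581.8521728515625, -57.105926513671875), (200.4041290283203, 397.560791015625), 16.14765167236328)
rect 0.5810830841064454 -0.05760717773437499 (205.8106689453125, 402.993896484375) 73.849365234375
scene red_sample_mid 0.91 427 med [0.533  0.3483 0.0539] lo [0.5065 0.3306 0.0034] hi [0.541  0.3662 0.0722]
 top [0.5221 0.3491 0.0699]
scene pan 0.69 791 med [ 0.6026 -0.1359  0.0748] lo [ 0.563  -0.1765  0.0709] hi [ 0.6388 -0.0966  0.0774]
scene handle 0.76 4214 med [0.5698 0.0171 0.156 ] lo [ 0.4764 -0.0667  0.1535] hi [0.6475 0.0944 0.1773]
 top 147 [0.5644 0.0146 0.1867]
((560.4784545898438, 12.473137855529785), (50.94146728515625, 12.79101848602295), 15.16374397277832)
scene balance 0.87 16575 med [ 0.6113 -0.0389  0.1479] lo [ 0.4709 -0.2376  0.0241] hi [0.718  0.1392 0.1685]
((579.594482421875, -57.231201171875), (204.416015625, 397.2392272949219), 16.0170955657959)
rect 0.5790635375976563 -0.05789694213867186 (209.75460815429688, 402.99462890625) 73.92642974853516
```

Request:
jog_arm([
  {"linear":[0,0,0],"rotation":[0,0,7]},
  {"linear":[0,0,0],"rotation":[0,0,14]},
], hand=66, squeeze=30)

```text
time_s: 1.57
ee_pos: [0.2235, 0.475, 0.2313]
tcp_rot: [-0.0, 0.338, 0.941, -0.0]
force: [0.1, 0.8, 0.7]
width: 0.773
gripper_force: 0.0
```

Request:
jog_arm([
  {"linear":[-36,11,9],"rotation":[0,0,4]},
  {"linear":[-72,22,18],"rotation":[0,0,8]},
  {"linear":[-108,33,27],"rotation":[0,0,12]},
  {"linear":[-144,44,36],"rotation":[0,0,16]},
  {"linear":[-180,54,45],"rotation":[0,0,20]},
  {"linear":[-216,65,54],"rotation":[0,0,24]},
  {"linear":[-250,75,63],"rotation":[0,0,28]},
  {"linear":[-280,84,70],"rotation":[0,0,31]},
  {"linear":[-300,90,74],"rotation":[0,0,33]},
  {"linear":[-311,93,76],"rotation":[0,0,34.4]},
  {"linear":[-311,93,76],"rotation":[0,0,34.4]},
  {"linear":[-311,93,76],"rotation":[0,0,34.4]},
  {"linear":[-311,93,76],"rotation":[0,0,34.4]},
])

```text
time_s: 2.65
ee_pos: [0.5224, 0.3511, 0.1556]
tcp_rot: [-0.0, 0.598, 0.801, -0.0]
force: [0.1, 0.5, 0.8]
width: 0.771
gripper_force: 0.0
```

```bash
cat > c.py <<'E'
from h import *
np.set_printoptions(precision=4,suppress=True)
st();p,T=cam("wrist");cv2.imwrite("pics/w1.png",p["pixels"])
for n in ("red_sample_mid","blue_sample_mid","green_sample_mid"):
    for r in outline_of(n,p)[:1]:
        q=cloud(p,T,r["region"]);t=q[abs(q[:,2]-.07)<.006]
        print(n,r["p"],len(q),len(t))
        if len(t)>9: print(t.mean(0),cv2.minEnclosingCircle((t[:,:2]*1000).astype(np.float32)),np.median(t,0))
E
python3 c.py
```

```text
2.65 [0.5224 0.3511 0.1556] [-0.0001  0.5984  0.8012 -0.    ] [0.1 0.5 0.8] 0.771 0.0
red_sample_mid 0.81 2285 1603
[0.5209 0.3514 0.07  ] ((521.0921020507812, 350.6236267089844), 17.81503677368164) [0.5209 0.3516 0.0701]
blue_sample_mid 0.68 1778 725
[0.6019 0.2831 0.0697] ((606.6585693359375, 285.01519775390625), 17.62039566040039) [0.6009 0.2825 0.07  ]
green_sample_mid 0.82 2996 1566
[0.4217 0.2982 0.0697] ((420.757080078125, 296.76934814453125), 18.176647186279297) [0.4218 0.2984 0.0699]
```

```bash
cat > d.py <<'E'
from h import *
np.set_printoptions(precision=4,suppress=True)
p,T=cam("top");hsv=cv2.cvtColor(p["pixels"],cv2.COLOR_BGR2HSV)
m=(hsv[...,0]>100)&(hsv[...,0]<130)&(hsv[...,1]>120)
q=cloud(p,T,m);a=np.radians(16.1);pan=np.array([.603,-.136])
x=np.array([np.cos(a),np.sin(a)]);y=np.array([-np.sin(a),np.cos(a)])
l=np.stack([(q[:,:2]-pan)@x,(q[:,:2]-pan)@y,q[:,2]],1)
for n,s in (("bracket",(abs(l[:,0])<.03)&(l[:,1]<-.02)&(l[:,1]>-.16)),("strip",(abs(l[:,0])<.08)&(l[:,1]>0)&(l[:,1]<.12))):
    t=l[s];print(n,len(t),np.percentile(t,[5,50,95],axis=0))
s=sense();print(s.get("pinch_z"),[k for k in s])
cv2.imwrite("pics/bal.png",cv2.resize(p["pixels"][90:250,250:470],None,fx=3.5,fy=3.5,interpolation=cv2.INTER_CUBIC))
E
python3 d.py
```

```text
bracket 90 [[-0.0088 -0.0787  0.1729]
 [ 0.0002 -0.0706  0.1748]
 [ 0.01   -0.0618  0.1771]]
strip 141 [[-0.0721  0.0743  0.1532]
 [-0.0021  0.0762  0.1551]
 [ 0.0733  0.078   0.1575]]
None ['time_s', 'joints', 'qvel', 'joint_efforts', 'ee_pos', 'tcp_rot', 'force', 'ft_torque', 'gripper_force', 'width']
```

View pics/bal.png

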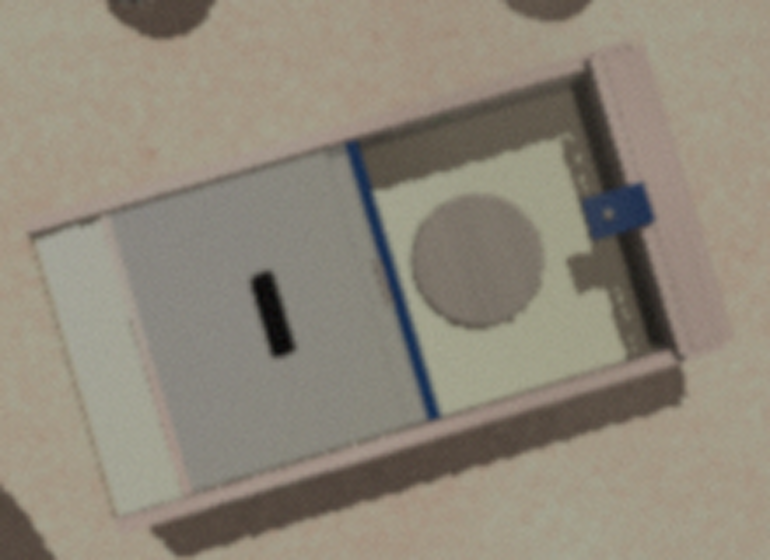

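Request:
jog_arm([
  {"linear":[0,-1.3,40],"rotation":[0,0,0]},
  {"linear":[0,-1.3,75],"rotation":[0,0,0]},
  {"linear":[0,-1.3,100],"rotation":[0,0,0]},
  {"linear":[0,-1.3,118],"rotation":[0,0,0]},
  {"linear":[0,-1.3,128],"rotation":[0,0,0]},
  {"linear":[0,-1.3,130],"rotation":[0,0,0]},
  {"linear":[0,-1.3,130],"rotation":[0,0,0]},
  {"linear":[0,-1.3,130],"rotation":[0,0,0]},
])

```text
time_s: 3.57
ee_pos: [0.5227, 0.3507, 0.0266]
tcp_rot: [0.0, 0.599, 0.801, 0.001]
force: [0.5, -0.1, -0.2]
width: 0.77
gripper_force: 0.0
```

The crop shows the pan at (478,262) with the bracket's near edge about 61 mm to its -y side. That leaves enough room for the gripper body, so I'm closing on the bottle.

Request:
jog_arm([
  {"linear":[0,0,0],"rotation":[0,0,0]},
  {"linear":[0,0,0],"rotation":[0,0,0]},
  {"linear":[0,0,0],"rotation":[0,0,0]},
  {"linear":[0,0,0],"rotation":[0,0,0]},
  {"linear":[0,0,0],"rotation":[0,0,0]},
  {"linear":[0,0,0],"rotation":[0,0,0]},
  {"linear":[0,0,0],"rotation":[0,0,0]},
  {"linear":[0,0,0],"rotation":[0,0,0]},
], hand=30, squeeze=30)

```text
time_s: 4.23
ee_pos: [0.5226, 0.3505, 0.0266]
tcp_rot: [0.0, 0.599, 0.801, 0.001]
force: [-1.0, -0.9, 5.3]
width: 0.457
gripper_force: 29.7
```

Request:
jog_arm([
  {"linear":[0,0,-15],"rotation":[0,0,0]},
  {"linear":[0,0,-45],"rotation":[0,0,0]},
  {"linear":[0,0,-80],"rotation":[0,0,0]},
  {"linear":[-5,-1,-120],"rotation":[0,0,0]},
  {"linear":[-20,-2,-155],"rotation":[0,0,0]},
  {"linear":[-45,-5,-185],"rotation":[0,0,0]},
  {"linear":[-80,-10,-205],"rotation":[0,0,0]},
  {"linear":[-120,-15,-215],"rotation":[0,0,0]},
  {"linear":[-160,-20,-215],"rotation":[0,0,0]},
  {"linear":[-200,-25,-215],"rotation":[0,0,0]},
  {"linear":[-240,-30,-215],"rotation":[0,0,0]},
  {"linear":[-280,-35,-215],"rotation":[0,0,0]},
  {"linear":[-320,-40,-215],"rotation":[0,0,0]},
  {"linear":[-360,-45,-215],"rotation":[0,0,0]},
  {"linear":[-400,-50,-215],"rotation":[0,0,0]},
  {"linear":[-435,-54,-215],"rotation":[0,0,0]},
  {"linear":[-465,-58,-215],"rotation":[0,0,0]},
  {"linear":[-484,-60,-215],"rotation":[0,0,0]},
  {"linear":[-490,-60,-215],"rotation":[0,0,0]},
  {"linear":[-490,-60,-215],"rotation":[0,0,0]},
])

```text
time_s: 5.9
ee_pos: [0.6029, -0.1384, 0.2404]
tcp_rot: [0.0, 0.6, 0.8, -0.0]
force: [-0.6, 0.0, -1.2]
width: 0.459
gripper_force: 30.6
```

Request:
jog_arm([
  {"linear":[0,0,0],"rotation":[0,0,0]},
  {"linear":[0,0,0],"rotation":[0,0,0]},
  {"linear":[0,0,0],"rotation":[0,0,0]},
  {"linear":[0,0,0],"rotation":[0,0,0]},
])

```text
time_s: 6.23
ee_pos: [0.6028, -0.1357, 0.2406]
tcp_rot: [0.0, 0.598, 0.801, 0.0]
force: [0.3, 0.6, -0.8]
width: 0.456
gripper_force: 30.6
```

```bash
cat > e.py <<'E'
from h import *
np.set_printoptions(precision=4,suppress=True)
st();p,T=cam("wrist");cv2.imwrite("pics/w2.png",p["pixels"])
for n in ("pan","red_sample_mid"):
    for r in outline_of(n,p)[:1]:
        q=cloud(p,T,r["region"]);print(n,r["p"],len(q),np.percentile(q,[2,50,98],axis=0))
E
python3 e.py
```

```text
6.23 [ 0.6028 -0.1357  0.2406] [0.0001 0.5984 0.8012 0.    ] [ 0.3  0.6 -0.8] 0.456 30.619348883628845
pan 0.92 5193 [[ 0.5625 -0.1661  0.0737]
 [ 0.5993 -0.1287  0.0752]
 [ 0.6426 -0.0939  0.0767]]
red_sample_mid 0.73 10703 [[ 0.5852 -0.1494  0.2231]
 [ 0.6012 -0.1264  0.2833]
 [ 0.6188 -0.1159  0.285 ]]
```

View pics/w2.png

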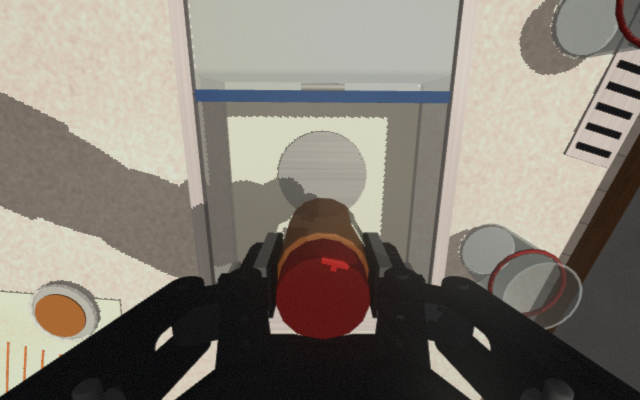

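The wrist view shows the bottle held upright, with its stopper at (323,290), and the pan circle at (322,172). The pan's centre works out at (0.6025, -0.137), in line with my target, so I'm lowering.

Request:
jog_arm([
  {"linear":[0,0,25],"rotation":[0,0,0]},
  {"linear":[0,0,55],"rotation":[0,0,0]},
  {"linear":[0,0,85],"rotation":[0,0,0]},
  {"linear":[0,0,108],"rotation":[0,0,0]},
  {"linear":[0,0,122],"rotation":[0,0,0]},
  {"linear":[0,0,130],"rotation":[0,0,0]},
  {"linear":[0,0,133],"rotation":[0,0,0]},
  {"linear":[0,0,133],"rotation":[0,0,0]},
  {"linear":[0,0,133],"rotation":[0,0,0]},
  {"linear":[0,0,133],"rotation":[0,0,0]},
])

```text
time_s: 7.22
ee_pos: [0.6036, -0.137, 0.1086]
tcp_rot: [0.001, 0.599, 0.801, 0.0]
force: [0.6, 0.1, -2.3]
width: 0.458
gripper_force: 30.7
```

Request:
jog_arm([
  {"linear":[0,0,1],"rotation":[0,0,0]},
  {"linear":[0,0,2],"rotation":[0,0,0]},
  {"linear":[0,0,3],"rotation":[0,0,0]},
  {"linear":[0,0,4],"rotation":[0,0,0]},
  {"linear":[0,0,4.5],"rotation":[0,0,0]},
  {"linear":[0,0,5],"rotation":[0,0,0]},
  {"linear":[0,0,5],"rotation":[0,0,0]},
  {"linear":[0,0,5],"rotation":[0,0,0]},
])

```text
time_s: 7.88
ee_pos: [0.6028, -0.1369, 0.1023]
tcp_rot: [-0.0, 0.599, 0.801, -0.0]
force: [-0.1, -0.1, -1.0]
width: 0.457
gripper_force: 30.7
```

Request:
jog_arm([
  {"linear":[0,0,0.5],"rotation":[0,0,0]},
  {"linear":[0,0,1],"rotation":[0,0,0]},
  {"linear":[0,0,1],"rotation":[0,0,0]},
  {"linear":[0,0,1],"rotation":[0,0,0]},
])

```text
time_s: 8.22
ee_pos: [0.6029, -0.1369, 0.1014]
tcp_rot: [0.0, 0.599, 0.801, -0.0]
force: [0.2, -0.3, 0.4]
width: 0.464
gripper_force: 30.8
```

```bash
python3 -c "
from h import *
st()
p,T=cam('scene')
st()"
```

```text
8.22 [ 0.6029 -0.1369  0.1014] [ 1.000e-04  5.990e-01  8.008e-01 -0.000e+00] [ 0.2 -0.3  0.4] 0.464 30.7538241147995
8.27 [ 0.6029 -0.1369  0.1014] [ 1.000e-04  5.990e-01  8.007e-01 -0.000e+00] [ 0.7  0.4 -0.2] 0.457 30.75327157974243
```

Request:
jog_arm([
  {"linear":[0,0,0.5],"rotation":[0,0,0]},
  {"linear":[0,0,1],"rotation":[0,0,0]},
  {"linear":[0,0,1],"rotation":[0,0,0]},
  {"linear":[0,0,1],"rotation":[0,0,0]},
])

```text
time_s: 8.6
ee_pos: [0.6029, -0.1369, 0.1005]
tcp_rot: [0.0, 0.599, 0.801, 0.0]
force: [-1.6, -0.2, 2.8]
width: 0.457
gripper_force: 31.0
```

Request:
jog_arm([
  {"linear":[0,0,0],"rotation":[0,0,0]},
  {"linear":[0,0,0],"rotation":[0,0,0]},
  {"linear":[0,0,0],"rotation":[0,0,0]},
  {"linear":[0,0,0],"rotation":[0,0,0]},
  {"linear":[0,0,0],"rotation":[0,0,0]},
  {"linear":[0,0,0],"rotation":[0,0,0]},
], hand=66)

```text
time_s: 9.1
ee_pos: [0.6028, -0.1369, 0.1002]
tcp_rot: [-0.0, 0.599, 0.801, -0.0]
force: [0.7, -0.4, -0.5]
width: 0.773
gripper_force: 0.0
```

Request:
jog_arm([
  {"linear":[0,0,-5],"rotation":[0,0,0]},
  {"linear":[0,0,-15],"rotation":[0,0,0]},
  {"linear":[0,0,-35],"rotation":[0,0,0]},
  {"linear":[0,0,-65],"rotation":[0,0,0]},
  {"linear":[0,0,-95],"rotation":[0,0,0]},
  {"linear":[0,0,-125],"rotation":[0,0,0]},
  {"linear":[0,0,-150],"rotation":[0,0,0]},
  {"linear":[0,0,-150],"rotation":[0,0,0]},
  {"linear":[0,0,-150],"rotation":[0,0,0]},
])

```text
time_s: 9.85
ee_pos: [0.6037, -0.1371, 0.2529]
tcp_rot: [0.002, 0.599, 0.801, 0.001]
force: [0.4, -0.5, -0.4]
width: 0.772
gripper_force: 0.0
```

```bash
cat > f.py <<'E'
from h import *
np.set_printoptions(precision=4,suppress=True)
st();p,T=cam("wrist");cv2.imwrite("pics/w3.png",p["pixels"])
for n in ("pan","red_sample_mid"):
    for r in outline_of(n,p)[:1]:
        q=cloud(p,T,r["region"]);print(n,r["p"],len(q),np.percentile(q,[2,50,98],axis=0))
        if n!="pan": t=q[q[:,2]>.138];print(len(t),cv2.minEnclosingCircle((t[:,:2]*1000).astype(np.float32)),t.mean(0),t[:,2].std())
E
python3 f.py
```

```text
9.85 [ 0.6037 -0.1371  0.2529] [0.0019 0.599  0.8007 0.0008] [ 0.4 -0.5 -0.4] 0.772 0.0
pan 0.93 3625 [[ 0.5614 -0.1737  0.0732]
 [ 0.5943 -0.1215  0.0748]
 [ 0.6438 -0.0928  0.0764]]
red_sample_mid 0.81 1941 [[ 0.5855 -0.1524  0.0801]
 [ 0.6025 -0.131   0.1443]
 [ 0.62   -0.1171  0.146 ]]
1371 ((603.4402465820312, -136.54296875), 17.960031509399414) [ 0.6034 -0.1355  0.1446] 0.00107549582883665
```

View pics/w3.png

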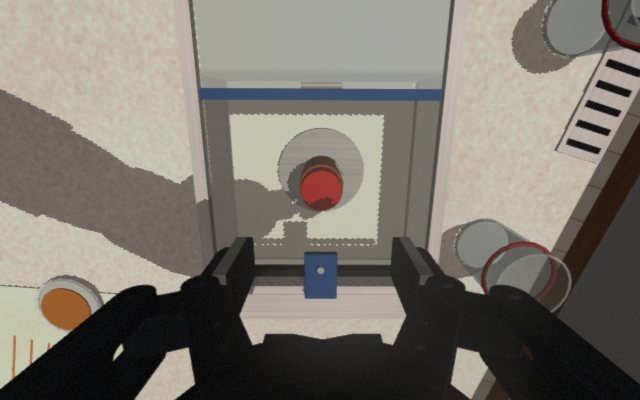

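The wrist view shows the bottle upright on the pan, its stopper at (321,187), within about 1 mm of the pan's centre. Next comes the door: shut the fingers, go behind the fin and lower.

Request:
jog_arm([
  {"linear":[35,0,0],"rotation":[0,0,0.3]},
  {"linear":[75,0,0],"rotation":[0,0,0.3]},
  {"linear":[115,0,0],"rotation":[0,0,0.3]},
  {"linear":[155,0,0],"rotation":[0,0,0.3]},
  {"linear":[185,0,0],"rotation":[0,0,0.3]},
  {"linear":[200,0,0],"rotation":[0,0,0.3]},
  {"linear":[200,0,0],"rotation":[0,0,0.3]},
  {"linear":[200,0,25],"rotation":[0,0,0.3]},
  {"linear":[200,0,50],"rotation":[0,0,0.3]},
  {"linear":[200,0,70],"rotation":[0,0,0.3]},
  {"linear":[200,0,80],"rotation":[0,0,0.3]},
  {"linear":[200,0,83],"rotation":[0,0,0.3]},
  {"linear":[200,0,83],"rotation":[0,0,0.3]},
  {"linear":[200,0,83],"rotation":[0,0,0.3]},
  {"linear":[200,0,83],"rotation":[0,0,0.3]},
], hand=0)

```text
time_s: 11.25
ee_pos: [0.5471, 0.0549, 0.1684]
tcp_rot: [0.001, 0.601, 0.799, 0.001]
force: [1.4, 0.2, 0.7]
width: 0.003
gripper_force: 0.0
```

```bash
cat > g.py <<'E'
from h import *
np.set_printoptions(precision=4,suppress=True)
st();p,T=cam("top")
R_=rot(sense()["tcp_rot"]);e=np.array(sense()["ee_pos"]);print(R_)
r=outline_of("handle",p)
for k in r[:2]:
    q=cloud(p,T,k["region"]);q=q[q[:,2]>.17];print(k["p"],len(q))
    if len(q)>9: l=(q-e)@R_;print(np.percentile(l,[3,50,97],axis=0))
E
python3 g.py
```

```text
11.25 [0.5471 0.0549 0.1684] [0.0007 0.6012 0.7991 0.0005] [1.4 0.2 0.7] 0.003 0.0
[[-0.2771  0.9608  0.0018]
 [ 0.9608  0.2771  0.0001]
 [-0.0004  0.0018 -1.    ]]
```

Request:
jog_arm([
  {"linear":[-8,0,0],"rotation":[0,0,0]},
  {"linear":[-16,0,0],"rotation":[0,0,0]},
  {"linear":[-20,0,0],"rotation":[0,0,0]},
  {"linear":[-23,0,0],"rotation":[0,0,0]},
  {"linear":[-26,0,0],"rotation":[0,0,0]},
  {"linear":[-29,0,0],"rotation":[0,0,0]},
  {"linear":[-32,0,0],"rotation":[0,0,0]},
  {"linear":[-35,0,0],"rotation":[0,0,0]},
  {"linear":[-38,0,0],"rotation":[0,0,0]},
  {"linear":[-41,0,0],"rotation":[0,0,0]},
])

```text
time_s: 12.18
ee_pos: [0.5577, 0.0156, 0.1673]
tcp_rot: [-0.0, 0.601, 0.799, -0.0]
force: [-1.5, 3.0, 0.7]
width: 0.001
gripper_force: 1.4
```

Request:
jog_arm([
  {"linear":[-4,0,0],"rotation":[0,0,0]},
  {"linear":[-9,0,0],"rotation":[0,0,0]},
  {"linear":[-14,0,0],"rotation":[0,0,0]},
  {"linear":[-19,0,0],"rotation":[0,0,0]},
  {"linear":[-24,0,0],"rotation":[0,0,0]},
  {"linear":[-29,0,0],"rotation":[0,0,0]},
  {"linear":[-34,0,0],"rotation":[0,0,0]},
  {"linear":[-39,0,0],"rotation":[0,0,0]},
  {"linear":[-44,0,0],"rotation":[0,0,0]},
  {"linear":[-49,0,0],"rotation":[0,0,0]},
  {"linear":[-54,0,0],"rotation":[0,0,0]},
  {"linear":[-59,0,0],"rotation":[0,0,0]},
  {"linear":[-64,0,0],"rotation":[0,0,0]},
  {"linear":[-69,0,0],"rotation":[0,0,0]},
  {"linear":[-73,0,0],"rotation":[0,0,0]},
  {"linear":[-77,0,0],"rotation":[0,0,0]},
  {"linear":[-80,0,0],"rotation":[0,0,0]},
])

```text
time_s: 13.6
ee_pos: [0.58, -0.0617, 0.1673]
tcp_rot: [0.0, 0.601, 0.799, -0.0]
force: [-2.1, 2.7, 1.6]
width: -0.001
gripper_force: 1.4
```

```bash
python3 d.py; python3 -c "
from h import *
st()"
```

```text
13.65 [ 0.5802 -0.0621  0.1673] [ 2.000e-04  6.013e-01  7.990e-01 -2.000e-04] [-0.5  0.5 -0. ] -0.002 0.03436556573433336Traceback (most recent call last):
  File "d.py", line 9, in <module>
    t=l[s];print(n,len(t),np.percentile(t,[5,50,95],axis=0))
                          ~~~~~~~~~~~~~^^^^^^^^^^^^^^^^^^^^
    return _quantile_unchecked(
        a, q, axis, out, overwrite_input, method, keepdims, weights)
    return _ureduce(a,
                    func=_quantile_ureduce_func,
    ...<5 lines>...
                    overwrite_input=overwrite_input,
                    method=method)
    r = func(a, **kwargs)
    result = _quantile(arr,
                       quantiles=q,
    ...<2 lines>...
                       out=out,
                       weights=wgt)
    slices_having_nans = np.isnan(arr[-1, ...])
                                  ~~~^^^^^^^^^
IndexError: index -1 is out of bounds for axis 0 with size 0
```

That picture is stale, left over from before the push, because the script stopped early with the strip hidden under the arm. It's no use here. The force of about 3 N matches the door's friction, so I'll carry on by force.

Request:
jog_arm([
  {"linear":[-3,0,0],"rotation":[0,0,0]},
  {"linear":[-7,0,0],"rotation":[0,0,0]},
  {"linear":[-11,0,0],"rotation":[0,0,0]},
  {"linear":[-15,0,0],"rotation":[0,0,0]},
  {"linear":[-19,0,0],"rotation":[0,0,0]},
  {"linear":[-23,0,0],"rotation":[0,0,0]},
  {"linear":[-26,0,0],"rotation":[0,0,0]},
  {"linear":[-29,0,0],"rotation":[0,0,0]},
  {"linear":[-32,0,0],"rotation":[0,0,0]},
  {"linear":[-34,0,0],"rotation":[0,0,0]},
])

```text
time_s: 14.48
ee_pos: [0.5895, -0.0943, 0.1673]
tcp_rot: [0.0, 0.601, 0.799, -0.0]
force: [-1.0, 2.0, 0.1]
width: -0.0
gripper_force: 1.3
```

```bash
cat > k.py <<'E'
from h import *
np.set_printoptions(precision=4,suppress=True)
a=np.radians(16.1);pan=np.array([.603,-.1365]);x=np.array([np.cos(a),np.sin(a)]);y=np.array([-np.sin(a),np.cos(a)])
p,T=cam("scene");hsv=cv2.cvtColor(p["pixels"],cv2.COLOR_BGR2HSV)
m=(hsv[...,0]>100)&(hsv[...,0]<130)&(hsv[...,1]>110)
q=cloud(p,T,m);l=np.stack([(q[:,:2]-pan)@x,(q[:,:2]-pan)@y,q[:,2]],1)
for n,s in (("bracket",(abs(l[:,0])<.015)&(abs(l[:,2]-.174)<.006)),("strip",(abs(l[:,0])<.08)&(abs(l[:,2]-.155)<.006))):
    t=l[s&(abs(l[:,1])<.12)]
    if len(t)>5: print(n,len(t),np.percentile(t,[5,50,95],axis=0))
f=[];e=[]
for i in range(2):
    s=sense();f.append(np.array(s["force"])[:2]@y);e.append((np.array(s["ee_pos"])[:2]-pan)@y);read_camera("scene")
print("F",f,"tcp y",e,s["time_s"])
cv2.imwrite("pics/s_%d.png"%int(s["time_s"]*100),cv2.resize(p["pixels"][130:280,160:380],None,fx=3.5,fy=3.5))
E
python3 k.py
```

```text
bracket 138 [[-0.0114 -0.0778  0.1721]
 [ 0.0022 -0.0603  0.1756]
 [ 0.0124 -0.0443  0.1776]]
strip 85 [[-0.0494 -0.0537  0.1543]
 [ 0.0258 -0.0506  0.1562]
 [ 0.0744 -0.0484  0.1583]]
F [np.float64(0.6140125519701765), np.float64(0.362491753022024)] tcp y [np.float64(0.044021210895572954), np.float64(0.04405865343674744)] 14.5833
```

Request:
jog_arm([
  {"linear":[-1,0,0],"rotation":[0,0,0]},
  {"linear":[-2,0,0],"rotation":[0,0,0]},
  {"linear":[-3,0,0],"rotation":[0,0,0]},
  {"linear":[-4,0,0],"rotation":[0,0,0]},
  {"linear":[-5,0,0],"rotation":[0,0,0]},
  {"linear":[-6,0,0],"rotation":[0,0,0]},
  {"linear":[-7,0,0],"rotation":[0,0,0]},
  {"linear":[-8,0,0],"rotation":[0,0,0]},
])

```text
time_s: 15.3
ee_pos: [0.5916, -0.1016, 0.1674]
tcp_rot: [0.0, 0.601, 0.799, 0.0]
force: [-0.4, 4.8, 1.3]
width: -0.004
gripper_force: 2.1
```

Request:
jog_arm([
  {"linear":[-1,0,0],"rotation":[0,0,0]},
  {"linear":[-2,0,0],"rotation":[0,0,0]},
  {"linear":[-3,0,0],"rotation":[0,0,0]},
  {"linear":[-4,0,0],"rotation":[0,0,0]},
  {"linear":[-5,0,0],"rotation":[0,0,0]},
  {"linear":[-6,0,0],"rotation":[0,0,0]},
])

```text
time_s: 15.8
ee_pos: [0.5932, -0.1071, 0.1673]
tcp_rot: [-0.0, 0.601, 0.799, 0.0]
force: [-0.5, 5.6, 1.9]
width: -0.002
gripper_force: 2.6
```

Request:
jog_arm([
  {"linear":[-1,0,0],"rotation":[0,0,0]},
  {"linear":[-2,0,0],"rotation":[0,0,0]},
  {"linear":[-3,0,0],"rotation":[0,0,0]},
  {"linear":[-4,0,0],"rotation":[0,0,0]},
])

```text
time_s: 16.13
ee_pos: [0.5938, -0.1092, 0.1674]
tcp_rot: [-0.002, 0.601, 0.8, 0.001]
force: [-3.5, 17.2, 5.5]
width: -0.0
gripper_force: 9.0
```

Request:
jog_arm([
  {"linear":[0.8,0,0],"rotation":[0,0,0]},
])

```text
time_s: 16.22
ee_pos: [0.5937, -0.109, 0.1674]
tcp_rot: [-0.001, 0.601, 0.799, 0.001]
force: [-1.8, 8.3, 2.6]
width: 0.003
gripper_force: 4.5
```

```bash
python3 k.py; ls pics
```

```text
bracket 132 [[-0.0107 -0.0775  0.173 ]
 [ 0.0025 -0.062   0.1757]
 [ 0.0122 -0.0453  0.1779]]
strip 141 [[-0.07   -0.0711  0.1543]
 [ 0.0223 -0.0681  0.1563]
 [ 0.0732 -0.0639  0.1584]]
F [np.float64(11.970647683549188), np.float64(11.010072474552283)] tcp y [np.float64(0.02903790377014398), np.float64(0.02902913942495348)] 16.3167
bal.png
s_1458.png
s_1631.png
scene0.png
top0.png
w1.png
w2.png
w3.png
```

Request:
jog_arm([
  {"linear":[1,0,0],"rotation":[0,0,0]},
  {"linear":[2,0,0],"rotation":[0,0,0]},
  {"linear":[4,0,0],"rotation":[0,0,0]},
  {"linear":[10,0,0],"rotation":[0,0,0]},
  {"linear":[25,0,0],"rotation":[0,0,0]},
  {"linear":[45,0,0],"rotation":[0,0,0]},
  {"linear":[60,0,-30],"rotation":[0,0,0]},
  {"linear":[80,0,-70],"rotation":[0,0,0]},
  {"linear":[110,0,-100],"rotation":[0,0,0]},
  {"linear":[150,0,-120],"rotation":[0,0,0]},
  {"linear":[190,0,-130],"rotation":[0,0,0]},
  {"linear":[230,0,-130],"rotation":[0,0,0]},
  {"linear":[260,0,-130],"rotation":[0,0,0]},
  {"linear":[260,0,-130],"rotation":[0,0,0]},
  {"linear":[260,0,-130],"rotation":[0,0,0]},
])

```text
time_s: 17.62
ee_pos: [0.5209, 0.1416, 0.2975]
tcp_rot: [0.0, 0.6, 0.8, -0.0]
force: [-0.1, -0.8, -0.2]
width: 0.001
gripper_force: 0.0
```

```bash
python3 k.py; python3 -c "
from h import *
exec(open('k.py').read().split('p,T=')[0].split('\n',1)[1])
p,T=cam('top');r=outline_of('handle',p)
q=cloud(p,T,r[0]['region']);q=q[q[:,2]>.175];print(len(q),q.mean(0),'bal y',((q[:,:2]-pan)@y).mean(),'strip+bracket')
hsv=cv2.cvtColor(p['pixels'],cv2.COLOR_BGR2HSV);m=(hsv[...,0]>100)&(hsv[...,0]<130)&(hsv[...,1]>80)
c=cloud(p,T,m);l=np.stack([(c[:,:2]-pan)@x,(c[:,:2]-pan)@y,c[:,2]],1);s=(abs(l[:,0])<.085)&(abs(l[:,1]+.06)<.05)&(abs(l[:,2]-.156)<.006);print(np.percentile(l[s],[5,50,95],axis=0))
for n in ('red_sample_mid','blue_sample_mid','green_sample_mid'):
  for k in spot_in(n,p)[:1]: print(n,k['p'],w(T,k['at']))
cv2.imwrite('pics/fin.png',cv2.resize(p['pixels'][90:250,250:470],None,fx=3.5,fy=3.5,interpolation=cv2.INTER_CUBIC))
"
```

```text
bracket 130 [[-0.0114 -0.077   0.1734]
 [ 0.0016 -0.062   0.1759]
 [ 0.0129 -0.0455  0.1778]]
strip 149 [[-0.0726 -0.0701  0.1542]
 [ 0.02   -0.0663  0.1564]
 [ 0.073  -0.0629  0.1587]]
F [np.float64(-0.3160344492707045), np.float64(-0.1250151069106435)] tcp y [np.float64(0.28860441198318815), np.float64(0.2877304339146814)] 17.7167
177 [ 0.6004 -0.1223  0.1881] bal y 0.014370354669055237 strip+bracket
[[-0.0793 -0.0688  0.1533]
 [-0.0278 -0.0658  0.1553]
 [ 0.0742 -0.0629  0.1574]]
red_sample_mid 0.65 [ 0.6072 -0.2119  0.1566]
blue_sample_mid 0.3 [ 0.6104 -0.211   0.1558]
```

View pics/fin.png

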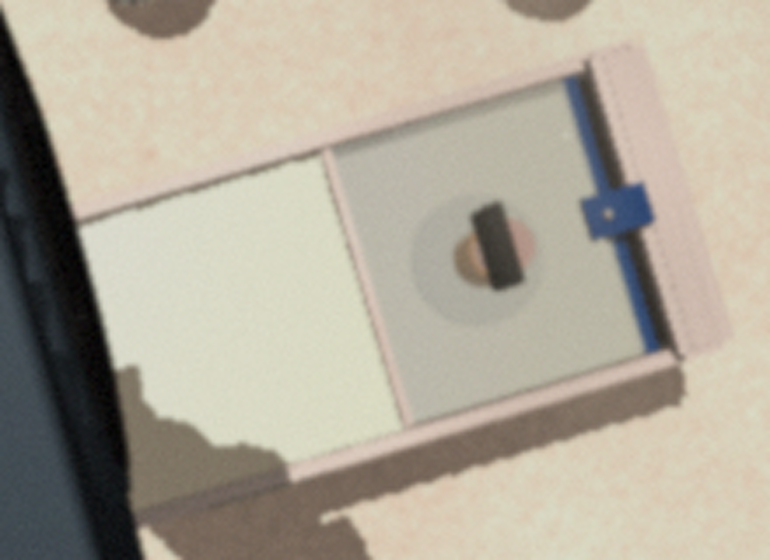

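The view shows the door closed, with the blue strip against the dark seal by the end bar from (575,85) to (650,350), the fin at (497,246) and the bottle visible beneath the door. I'll touch the fin once more to confirm the door held its squeeze.

Request:
jog_arm([
  {"linear":[-40,0,0],"rotation":[0,0,0]},
  {"linear":[-80,0,20],"rotation":[0,0,0]},
  {"linear":[-120,0,45],"rotation":[0,0,0]},
  {"linear":[-160,0,70],"rotation":[0,0,0]},
  {"linear":[-190,0,95],"rotation":[0,0,0]},
  {"linear":[-205,0,118],"rotation":[0,0,0]},
  {"linear":[-215,0,130],"rotation":[0,0,0]},
  {"linear":[-230,0,130],"rotation":[0,0,0]},
  {"linear":[-242,0,130],"rotation":[0,0,0]},
  {"linear":[-249,0,130],"rotation":[0,0,0]},
  {"linear":[-254,0,130],"rotation":[0,0,0]},
  {"linear":[-254,0,130],"rotation":[0,0,0]},
  {"linear":[-254,0,130],"rotation":[0,0,0]},
])

```text
time_s: 19.1
ee_pos: [0.5929, -0.1043, 0.1683]
tcp_rot: [0.001, 0.601, 0.799, 0.0]
force: [0.2, 0.4, -0.1]
width: -0.003
gripper_force: 0.0
```

Request:
jog_arm([
  {"linear":[-0.7,0,0],"rotation":[0,0,0]},
  {"linear":[-1.5,0,0],"rotation":[0,0,0]},
  {"linear":[-1.5,0,0],"rotation":[0,0,0]},
])

```text
time_s: 19.35
ee_pos: [0.5929, -0.1057, 0.1676]
tcp_rot: [0.0, 0.601, 0.799, 0.0]
force: [1.0, -0.8, -0.8]
width: 0.002
gripper_force: 0.0
```

Request:
jog_arm([
  {"linear":[-0.5,0,0],"rotation":[0,0,0]},
  {"linear":[-1,0,0],"rotation":[0,0,0]},
  {"linear":[-1,0,0],"rotation":[0,0,0]},
])

```text
time_s: 19.6
ee_pos: [0.5931, -0.107, 0.1673]
tcp_rot: [-0.0, 0.601, 0.799, -0.0]
force: [-0.1, 0.1, -0.3]
width: 0.0
gripper_force: 0.0
```

Request:
jog_arm([
  {"linear":[-0.5,0,0],"rotation":[0,0,0]},
  {"linear":[-0.8,0,0],"rotation":[0,0,0]},
  {"linear":[-0.8,0,0],"rotation":[0,0,0]},
])

```text
time_s: 19.85
ee_pos: [0.5933, -0.1078, 0.1673]
tcp_rot: [-0.0, 0.601, 0.799, 0.0]
force: [-0.1, 1.5, 0.6]
width: 0.003
gripper_force: 0.4
```

Request:
jog_arm([
  {"linear":[-0.4,0,0],"rotation":[0,0,0]},
  {"linear":[-0.4,0,0],"rotation":[0,0,0]},
])

```text
time_s: 20.02
ee_pos: [0.5933, -0.1078, 0.1673]
tcp_rot: [-0.0, 0.601, 0.799, 0.0]
force: [-1.2, 3.6, 0.5]
width: -0.001
gripper_force: 1.9
```

Request:
jog_arm([
  {"linear":[-0.4,0,0],"rotation":[0,0,0]},
  {"linear":[-0.8,0,0],"rotation":[0,0,0]},
  {"linear":[-0.8,0,0],"rotation":[0,0,0]},
])

```text
time_s: 20.27
ee_pos: [0.5934, -0.1082, 0.1673]
tcp_rot: [-0.001, 0.601, 0.799, 0.0]
force: [-1.8, 5.2, 1.3]
width: -0.002
gripper_force: 3.0
```

Request:
jog_arm([
  {"linear":[-0.3,0,0],"rotation":[0,0,0]},
  {"linear":[-0.3,0,0],"rotation":[0,0,0]},
])

```text
time_s: 20.43
ee_pos: [0.5935, -0.1084, 0.1673]
tcp_rot: [-0.001, 0.601, 0.799, 0.0]
force: [-0.0, 6.7, 0.6]
width: -0.004
gripper_force: 3.2
```

Request:
jog_arm([
  {"linear":[-0.4,0,0],"rotation":[0,0,0]},
  {"linear":[-0.8,0,0],"rotation":[0,0,0]},
  {"linear":[-0.8,0,0],"rotation":[0,0,0]},
])

```text
time_s: 20.68
ee_pos: [0.5936, -0.1088, 0.1673]
tcp_rot: [-0.001, 0.601, 0.799, 0.001]
force: [-1.7, 7.6, 1.2]
width: 0.0
gripper_force: 4.1
```

Request:
jog_arm([
  {"linear":[-0.3,0,0],"rotation":[0,0,0]},
  {"linear":[-0.3,0,0],"rotation":[0,0,0]},
])

```text
time_s: 20.85
ee_pos: [0.5936, -0.1088, 0.1673]
tcp_rot: [-0.001, 0.601, 0.799, 0.001]
force: [-2.1, 8.9, 2.9]
width: 0.002
gripper_force: 4.7
```

Request:
jog_arm([
  {"linear":[-0.4,0,0],"rotation":[0,0,0]},
  {"linear":[-0.8,0,0],"rotation":[0,0,0]},
  {"linear":[-0.8,0,0],"rotation":[0,0,0]},
])

```text
time_s: 21.1
ee_pos: [0.5937, -0.109, 0.1673]
tcp_rot: [-0.002, 0.601, 0.8, 0.001]
force: [-2.9, 12.2, 3.6]
width: -0.005
gripper_force: 6.3
```

The push reads about 12.6 N, within the 12 to 15 N that squeezes the seal fully, so I'm taking the hand away.

Request:
jog_arm([
  {"linear":[-0.2,0,0],"rotation":[0,0,0]},
  {"linear":[-0.2,0,0],"rotation":[0,0,0]},
  {"linear":[1,0,0],"rotation":[0,0,0]},
  {"linear":[2,0,0],"rotation":[0,0,0]},
  {"linear":[4,0,0],"rotation":[0,0,0]},
  {"linear":[10,0,0],"rotation":[0,0,0]},
  {"linear":[25,0,0],"rotation":[0,0,0]},
  {"linear":[45,0,0],"rotation":[0,0,0]},
  {"linear":[60,0,-30],"rotation":[0,0,0]},
  {"linear":[80,0,-70],"rotation":[0,0,0]},
  {"linear":[110,0,-100],"rotation":[0,0,0]},
  {"linear":[110,0,-110],"rotation":[0,0,0]},
  {"linear":[110,0,-110],"rotation":[0,0,0]},
  {"linear":[110,0,-110],"rotation":[0,0,0]},
  {"linear":[110,0,-110],"rotation":[0,0,0]},
])

```text
time_s: 22.35
ee_pos: [0.5634, -0.0053, 0.2764]
tcp_rot: [-0.0, 0.601, 0.799, -0.0]
force: [0.5, 0.3, 0.8]
width: -0.002
gripper_force: 0.0
```

```bash
python3 k.py; python3 -c "
from h import *
st();print(hand_in())"
```

```text
bracket 132 [[-0.0112 -0.0772  0.1732]
 [ 0.0027 -0.0618  0.1757]
 [ 0.0128 -0.0446  0.1778]]
strip 152 [[-0.0729 -0.0701  0.1541]
 [ 0.0196 -0.0668  0.1565]
 [ 0.075  -0.0625  0.1587]]
F [np.float64(0.5622164306617765), np.float64(0.2644995374331404)] tcp y [np.float64(0.13685321567221756), np.float64(0.13666848456009664)] 22.45
22.5 [ 0.5633 -0.0058  0.276 ] [-9.000e-04  6.014e-01  7.989e-01 -7.000e-04] [ 1.  -0.4 -0.4] 0.004 0.0
the job is handed in; nothing more can be done
None
```

Handed in at 22.5 s with the red-stopper bottle upright within about 1 mm of the pan's centre, the other two bottles untouched, the hand clear and the door pushed home; the seal wasn't directly readable, so "home" rests on wrist force (17.6 N peak, about 15 N of it on the frame, against the 18 N limit) and on finding the door still in place when I touched it again.

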